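# Lean the blue mosaic panel back on its stand and swing the retaining arm over

### The job

The blue mosaic panel is standing bolt upright on its wooden display stand: push it with the fingertips so that it tips back and leans at rest against the stand's sloping slats, and then push that stand's red retaining arm over until it lies level across in front of the panel's foot. Do not pick up or carry anything; leave the green panel standing with its own red arm up, and leave the bottle, jar and tub where they are.

Things in the scene. Friction and masses are not known exactly. Their poses are not given: they have to be found in the camera images.
- stand_blue: Wooden display stand under the blue panel, fixed. Origin on the table below the panel's place; local +x the way the panel faces (roughly away from the robot), +y its left, +z up. Base board 20 mm thick, 190 wide (y), x=-115 to +55 mm. Its rest: two slats 24 wide at y=-35 and +35, leaning 20 degrees from vertical to -x, front faces from x=-14 at the base top, 130 mm long.
- panel_blue: Blue mosaic panel: loose blue board 20 mm thick (x), 120 wide (y), 150 tall (z), 0.2-0.45 kg, blue-wave tesserae on its +x face. Origin: middle of its bottom edge. Starts upright on the base board (20 mm above the table), square to the stand, 3 to 10 mm before the slats, within 8 mm of the stand's middle. Past 8 degrees of lean it falls back by itself.
- panel_blue_top (a point): Middle of the blue panel's top edge
- keeper_blue (a joint): Angle (rad) of the red retaining arm of the blue panel's stand; it turns about the stand's x axis. 0 = straight up, negative = leaning outwards (-y), grows as it swings over to +y; 1.57 = level across in front of the panel's foot (its stop). Starts near upright; stays where left (friction, about 0.6 N at its tip).
- keeper_blue_tip (a point): Free end of that red arm, a bar 10 mm thick (x) and 16 wide; this point is 106 mm from its pivot, which lies at x=+27, y=-80, z=+32 mm in the stand's frame
- stand_green: Stand of the green panel, identical to the blue panel's stand, same frame
- panel_green: Green mosaic panel (green wave), otherwise like the blue one; origin: middle of its bottom edge. To be left standing upright
- keeper_green (a joint): Angle (rad) of the red arm on the green panel's stand, same sense; starts near upright, to be left up
- bottle: amber pigment bottle with blue cap, 48 diameter, 120 high, loose; origin under its centre (mm). Bystander.
- jar: clear jar with green lid, 72 diameter, 100 high, loose; origin under its centre (mm). Bystander.
- tub: white tub with blue band and lid, 98 diameter, 100 high, loose; origin under its centre (mm). Bystander.
Things that resemble listed ones, but are neither listed nor needed, are in the scene too. Leave any orange or pink look-alike of the panel_blue alone.

How it is judged:
By the outcome, as a careful person would: the job done as asked, in the order asked, and still so for the second after the job is handed in, with the robot touching nothing.
It also fails if it takes over 48 s, if anything falls off the work surface, if the arm or the gripper's body presses on something with over 40 N, if the wrist force passes 120 N, or if a joint passes its speed limit or range.

### The arm

A 6-joint arm with a two-finger parallel gripper is mounted at the origin on the work surface. World frame = base frame: x ahead of the robot, y to its left, z up, the work surface at z = 0. Lengths are in m, angles in rad, forces in N, time in s.
With the tool pointing down it reaches from about 0.35 to 0.975 m from the base axis. Payload 4.9 kg.
Tool frame: the origin (TCP) lies at the very end of the fingers, on their centre line; the grasp point (between the pads) lies 19 mm behind it; z points along the fingers, y is the line along which they close (so a half turn about z gives the same grasp; the last joint's range is limited). The gripper opens to 85 mm and grips with 20 to 120 N. Pads are 22 mm wide; open, the fingers measure 114 mm over their backs; the gripper's body (76 mm by 85 mm) begins 54 mm behind the grasp point. The pads swing forward as they close: fully open they stand 13 mm farther back than shut.
Start: joints at [-1.393, 0.053, 1.613, -0, 1.476, -0.119], TCP at [0.183, -0.598, 0.231] pointing down, gripper open.
Joint ranges: [-3.01, 3.01], [-1.01, 2.22], [0.06, 2.58], [-1.02, 4.17], [0.09, 2.62], [-3.14, 3.14]. Speed limits (rad/s): [2.57, 2.57, 3.14, 3.14, 3.14, 3.14].

### API

Orientations are given as a rotation vector (axis times angle).
In Python, from station import * gives the robot as it stands.
- The arm moves only by the shell command python3 -m crank 'ROWS' [OPENING] [FORCE]. ROWS is JSON, a list of rows, each an object with "offset": the shift along the tool's x, y, z in m, a list of three; "twist": the turn, a rotation vector about the tool's x, y, z in degrees, a list of three. In form: [{"offset": [x, y, z], "twist": [rx, ry, rz]}, ...]. A call has 1 to 20 rows; each row is the pose to reach, as a shift and turn from the pose commanded when the call began, along the tool's axes at that moment; what a row does not reach only later rows make up. A row lasts 1/8 s, in which the tool goes at most 62.5 mm and 10.7 degrees, less where a joint would pass 70% of its speed; a pose out of reach is approached as far as the arm can. A call with a gripper value outside its range is refused whole. OPENING is the opening, from 0 (shut) to 1 (fully open), set as the call begins (- or left out, the last holds). The fingers move at their own pace and stop on an object; FORCE is the grip in N (left out, the last holds). Time passes only in rows, so rows that repeat a pose let the fingers close. It gives the time, the measured TCP pose, the force, the opening and the grip force at its end, in the units of the state.
- get_obs(): the state, without advancing time (a new reading comes with each control period).
- get_image(name): name is "scene" or "top" or "wrist"; returns the picture (480x640x3 uint8, red, green, blue); there is no depth.
- get_calibration(name): a dict with "intrinsics" (3x3 intrinsics, pixels), "world_from_camera" (4x4, takes a point from camera to world coordinates); the wrist camera has in their place "tool_from_camera" (4x4, takes a point from camera to tool coordinates, whose origin is the TCP and whose axes are the flange's). Camera axes: x right, y up, looking along -z (the intrinsics and any distortion apply to the point x, -y, -z); pixel columns grow to the right and rows downward; lengths in m; the calibration is good to about 2 mm. A picture is of the moment at which its call begins: read the wrist's pose just before it. get_calibration takes no time and is no camera call.
- finish_job(): hands the job in; it is judged then, once.
Trained networks look in the newest picture that a camera, given by its name, has taken for a name from the list of things; names that differ only in an ending like _2 or _b are one class to them, and where a whole thing is asked for, a point or a joint stands for the part that bears it (a point fixed in the world has none). Each returns a list of dicts, best first, with "confidence" (0 to 1); they miss things now and then, are a little off and sometimes report something else, mostly with a low value. They report only what shows in the picture. A call takes as long as a camera call. They do not tell look-alikes from the thing itself.
- cut_out(query, camera): "region" (480x640 bool, what is visible of it) and "rect" ([centre column, centre row, width, height] in pixels, round what is visible of it).
The state is a dict: "t": time; "q": joint angles; "dq": joint speeds; "effort": joint torques, N m; "tool_pos": TCP position; "tool_rot": TCP orientation; "contact_force": force on the tool from outside, world axes, zero at the start; "wrist_torque": the same for the moment, N m; "opening": finger opening in m; "grip_force": force on a finger pad.
Only numpy, scipy, OpenCV 4.12 (cv2) and the standard library are available. Lean on these libraries where they do the work, as an engineer would, in place of code of your own. Each camera call takes 0.05 s, during which the arm holds its last target. There are 200 camera calls.

## Working session

There is one attempt and no reset: what is moved stays moved. The work goes in short steps, Python scripts to look and compute and a shell command to move; the robot and the scene stay as the last step left them, time stands still between calls to the robot, and variables do not carry over. Pictures are saved under pics/ and viewed, at most 10 in all, crops included, and the job is handed in when it is done.

```bash
mkdir -p pics; python3 - <<'E'
from station import *
import cv2,numpy as np
o=get_obs();print(o['t'],o['tool_pos'],o['tool_rot'])
for n in ['scene','top']:
    im=get_image(n);cv2.imwrite(f'pics/{n}0.png',im[:,:,::-1])
    c=get_calibration(n);print(n,np.round(c['intrinsics'],1).tolist(),np.round(c['world_from_camera'],3).tolist(),[k for k in c])
    for q in ['panel_blue','stand_blue','keeper_blue','panel_green','keeper_green']:
        print(q,[(round(d['confidence'],2),np.round(d['rect']).tolist()) for d in cut_out(q,n)])
print(get_obs()['t'])
E
```

```text
0.0 [ 0.18266799 -0.59707417  0.23006902] [-3.10507477e+00 -4.64117954e-01  1.00024578e-04]
scene [[460.0, 0.0, 318.1], [0.0, 460.0, 239.1], [0.0, 0.0, 1.0]] [[0.481, -0.542, 0.689, 1.234], [0.877, 0.28, -0.391, -0.415], [0.02, 0.792, 0.61, 0.8], [0.0, 0.0, 0.0, 1.0]] ['intrinsics', 'world_from_camera']
panel_blue [(0.8, [298.0, 239.0, 25.0, 74.0]), (0.73, [292.0, 313.0, 50.0, 70.0]), (0.73, [121.0, 263.0, 58.0, 66.0]), (0.71, [170.0, 232.0, 25.0, 70.0]), (0.57, [230.0, 272.0, 56.0, 70.0])]
stand_blue [(0.81, [220.0, 280.0, 88.0, 92.0]), (0.16, [254.0, 384.0, 54.0, 75.0])]
keeper_blue [(0.54, [204.0, 293.0, 7.0, 42.0])]
panel_green [(0.87, [377.0, 233.0, 44.0, 59.0])]
keeper_green [(0.66, [379.0, 232.0, 47.0, 62.0]), (0.57, [356.0, 254.0, 9.0, 35.0])]
top [[515.8, 0.0, 322.9], [0.0, 515.8, 236.8], [0.0, 0.0, 1.0]] [[-0.026, 0.99, -0.142, 0.283], [-1.0, -0.028, -0.009, -0.006], [-0.013, 0.141, 0.99, 1.463], [0.0, 0.0, 0.0, 1.0]] ['intrinsics', 'world_from_camera']
panel_blue [(0.93, [371.0, 190.0, 34.0, 48.0]), (0.91, [434.0, 343.0, 27.0, 49.0]), (0.76, [401.0, 249.0, 57.0, 21.0]), (0.69, [483.0, 308.0, 45.0, 47.0]), (0.6, [326.0, 270.0, 39.0, 39.0])]
stand_blue [(0.56, [398.0, 264.0, 78.0, 74.0])]
keeper_blue [(0.39, [426.0, 235.0, 10.0, 9.0])]
panel_green [(0.89, [253.0, 237.0, 53.0, 14.0])]
keeper_green [(0.63, [289.0, 229.0, 10.0, 7.0])]
0.6
```

View pics/scene0.png

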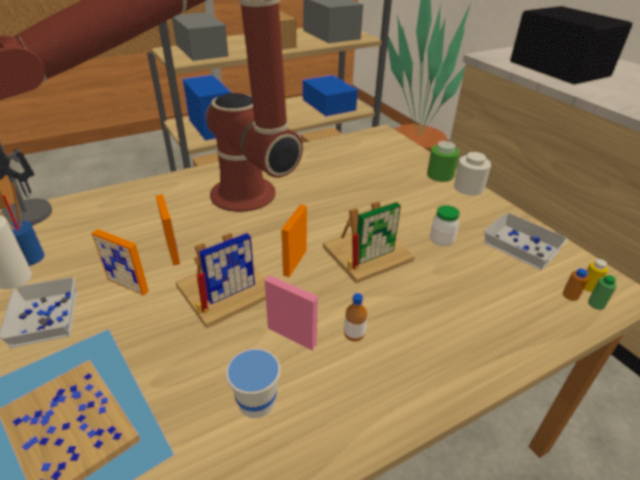

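View pics/top0.png

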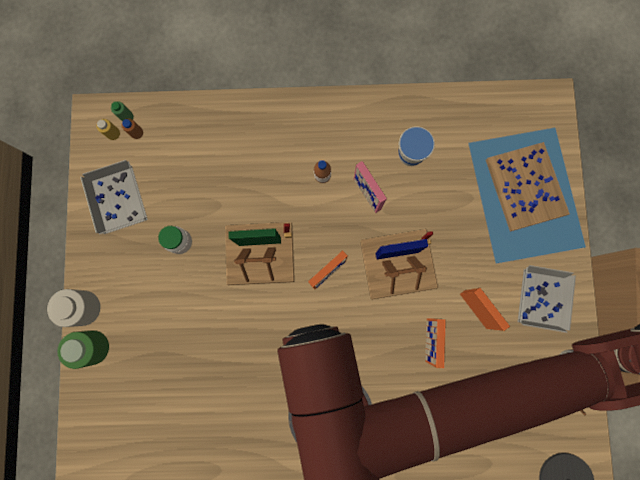

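The blue panel is at scene (230,272) and top (401,249). The look-alikes are:
- pink: scene (292,313), top (371,190)
- orange: scene (298,239), top (326,270)
- orange: scene (170,232), top (483,308)
- orange-edged: scene (121,263), top (434,343)
- green panel: scene (377,233), top (253,237)

I choose the blue one on the wooden stand and will check it in a crop.

```bash
python3 - <<'E'
import cv2,numpy as np
a=cv2.imread('pics/top0.png')[222:306,350:450];b=cv2.imread('pics/scene0.png')[225:325,170:280]
a=cv2.resize(a,(400,336),interpolation=2);b=cv2.resize(b,(370,336),interpolation=2)
cv2.imwrite('pics/crop.png',np.hstack([a,b]))
E
```

```text
(no output)
```

View pics/crop.png

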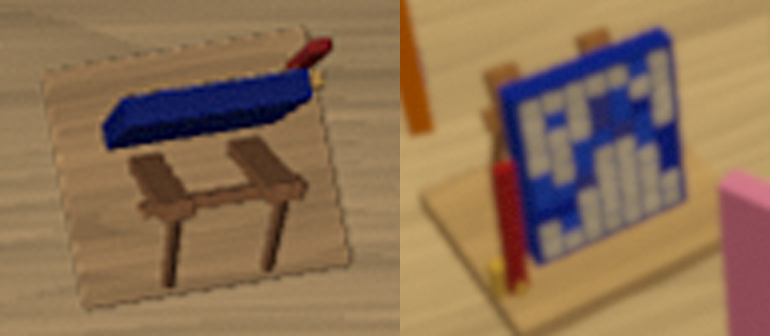

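The crop shows the blue-wave panel upright on the wooden stand, with its slats on the robot's side. The red arm is upright at the -y side, with its tip at about top (432,232), so the choice is right. Next I fit the stand pose.

```bash
cat > h.py <<'E'
import numpy as np
from station import *
from scipy.spatial.transform import Rotation as R
def proj(n,P):
    c=get_calibration(n);T=np.linalg.inv(c['world_from_camera']);p=P@T[:3,:3].T+T[:3,3]
    K=c['intrinsics'];return np.c_[K[0][0]*p[:,0]/-p[:,2]+K[0][2],K[1][1]*p[:,1]/p[:,2]+K[1][2]]
def W(s,L):
    L=np.atleast_2d(L);c,d=np.cos(s[2]),np.sin(s[2])
    return np.c_[s[0]+c*L[:,0]-d*L[:,1],s[1]+d*L[:,0]+c*L[:,1],L[:,2]]
def tool(target):  # offset in tool axes from the present pose
    o=get_obs();r=R.from_rotvec(o['tool_rot']);return r.inv().apply(np.array(target)-o['tool_pos'])
E
python3 - <<'E'
from h import *
from scipy.optimize import least_squares
brd=np.array([[361.25,240],[427,228.25],[437.5,287.5],[371.25,299]])
pan=np.array([[200.4,251.2],[250.4,233.9],[255.1,286],[210.8,303.9]])
arm=[np.array([[432,232.5]]),np.array([[199.8,274]])]
B=np.array([[55,95,20],[55,-95,20],[-115,-95,20],[-115,95,20]])/1e3
def pieces(v):
    px,py,k=v[3:6];s=v[:3]
    P=np.array([[px+.01,py-.06,.17],[px+.01,py+.06,.17],[px+.01,py+.06,.02],[px+.01,py-.06,.02]])
    A=np.array([[.027,-.08+.106*np.sin(k),.032+.106*np.cos(k)]])
    return [proj('top',W(s,B))-brd,proj('scene',W(s,P))-pan,proj('top',W(s,A))-arm[0],proj('scene',W(s,A))-arm[1]]
r=least_squares(lambda v:np.r_[np.concatenate(pieces(v)).ravel(),(v[3:5]-[.0025,0])*200],[.45,-.2,.15,0,0,0],loss='soft_l1',x_scale=.01)
v=r.x;print(np.round(v,4));[print(np.round(p,1).tolist()) for p in pieces(v)]
np.save('v.npy',v)
o=get_obs();M=R.from_rotvec(o['tool_rot']).as_matrix();print(np.round(M,3).tolist())
px,py,k=v[3:6]
for n,L in dict(high=[px+.075,py,.30],pre=[px+.055,py,.145],touch=[px+.021+.005,py,.145],end=[px-.025,py,.145]).items():
    w=W(v[:3],L)[0];print(n,np.round(w,3),np.round(tool(w),3))
print('yaw deg',np.degrees(v[2]),'keeper tip',W(v[:3],[.027,-.08+.106*np.sin(k),.032+.106*np.cos(k)]))
E
```

```text
[ 0.4382 -0.201   0.1367 -0.0022  0.0013  0.0153]
[[-0.7, -0.8], [-0.2, 0.0], [1.0, 0.4], [-0.1, 0.1]]
[[1.1, 3.0], [0.1, 0.9], [-0.3, -2.6], [-0.7, -0.1]]
[[-0.9, 0.2]]
[[-0.9, -0.1]]
[[0.956, 0.292, -0.0], [0.292, -0.956, -0.0], [-0.0, 0.0, -1.0]]
high [ 0.51 -0.19  0.3 ] [ 0.432 -0.294 -0.069]
pre [ 0.49  -0.192  0.145] [ 0.413 -0.298  0.086]
touch [ 0.462 -0.196  0.145] [ 0.384 -0.302  0.086]
end [ 0.411 -0.203  0.145] [ 0.334 -0.31   0.086]
yaw deg 7.834290418186774 keeper tip [[ 0.47562878 -0.27492473  0.13798757]]
```

```bash
python3 -m crank '[{"offset":[0,0,-0.06],"twist":[0,0,0]},{"offset":[0.05,-0.035,-0.07],"twist":[0,0,9]},{"offset":[0.432,-0.294,-0.07],"twist":[0,0,9]},{"offset":[0.432,-0.294,-0.07],"twist":[0,0,9]},{"offset":[0.432,-0.294,-0.07],"twist":[0,0,9]},{"offset":[0.432,-0.294,-0.07],"twist":[0,0,9]},{"offset":[0.432,-0.294,-0.07],"twist":[0,0,9]},{"offset":[0.432,-0.294,-0.07],"twist":[0,0,9]},{"offset":[0.432,-0.294,-0.07],"twist":[0,0,9]},{"offset":[0.432,-0.294,-0.07],"twist":[0,0,9]},{"offset":[0.432,-0.294,-0.07],"twist":[0,0,9]},{"offset":[0.432,-0.294,-0.07],"twist":[0,0,9]}]' 0 20
python3 - <<'E'
from h import *
import cv2
v=np.load('v.npy');px,py=v[3:5]
o=get_obs();print(o['t'],o['tool_pos'],R.from_rotvec(o['tool_rot']).as_matrix().round(3).tolist())
for x,z in [(.06,.145),(.03,.145),(-.025,.14)]: print(x,tool(W(v[:3],[px+x,py,z])[0]).round(3))
cv2.imwrite('pics/w1.png',get_image('wrist')[:,:,::-1])
E
```

```text
t: 2.1
tool_pos: [0.5096, -0.1907, 0.3013]
tool_rot: [3.134, 0.219, -0.0]
contact_force: [0.2, -0.0, 0.2]
opening: -0.0
grip_force: 0.0
2.1 [ 0.5095549  -0.19069732  0.30129966] [[0.99, 0.139, -0.0], [0.139, -0.99, -0.0], [-0.0, 0.0, -1.0]]
0.06 [-0.014 -0.001  0.156]
0.03 [-0.044 -0.001  0.156]
-0.025 [-0.099 -0.001  0.161]
```

View pics/w1.png

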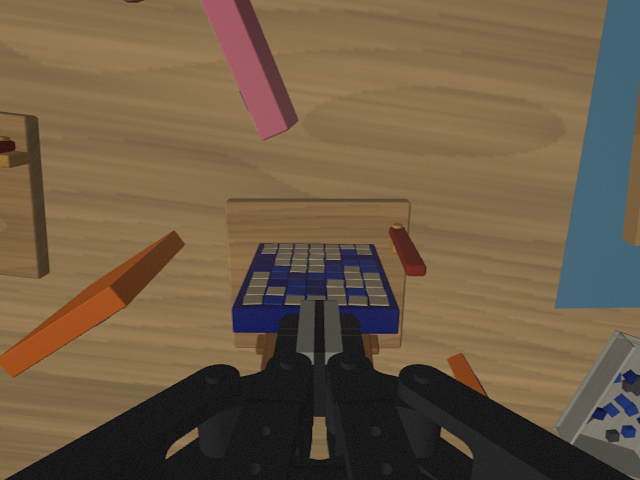

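```bash
python3 -m crank '[{"offset":[0,0,0.06],"twist":[0,0,0]},{"offset":[0,0,0.12],"twist":[0,0,0]},{"offset":[0,0,0.156],"twist":[0,0,0]},{"offset":[-0.02,0,0.156],"twist":[0,0,0]},{"offset":[-0.04,0,0.156],"twist":[0,0,0]},{"offset":[-0.05,0,0.156],"twist":[0,0,0]},{"offset":[-0.055,0,0.156],"twist":[0,0,0]},{"offset":[-0.06,0,0.156],"twist":[0,0,0]},{"offset":[-0.065,0,0.156],"twist":[0,0,0]},{"offset":[-0.07,0,0.156],"twist":[0,0,0]},{"offset":[-0.075,0,0.156],"twist":[0,0,0]},{"offset":[-0.08,0,0.156],"twist":[0,0,0]},{"offset":[-0.084,0,0.156],"twist":[0,0,0]},{"offset":[-0.086,0,0.156],"twist":[0,0,0]},{"offset":[-0.086,0,0.156],"twist":[0,0,0]}]'
python3 - <<'E'
from h import *
import cv2
v=np.load('v.npy')
print(get_obs()['t'])
cv2.imwrite('pics/s2.png',cv2.resize(get_image('scene')[200:340,140:310,::-1],(680,560),interpolation=2))
E
```

```text
t: 4.03
tool_pos: [0.4247, -0.2022, 0.1453]
tool_rot: [3.134, 0.219, 0.0]
contact_force: [-0.6, -0.5, 0.2]
opening: -0.0
grip_force: 0.0
4.025
```

View pics/s2.png

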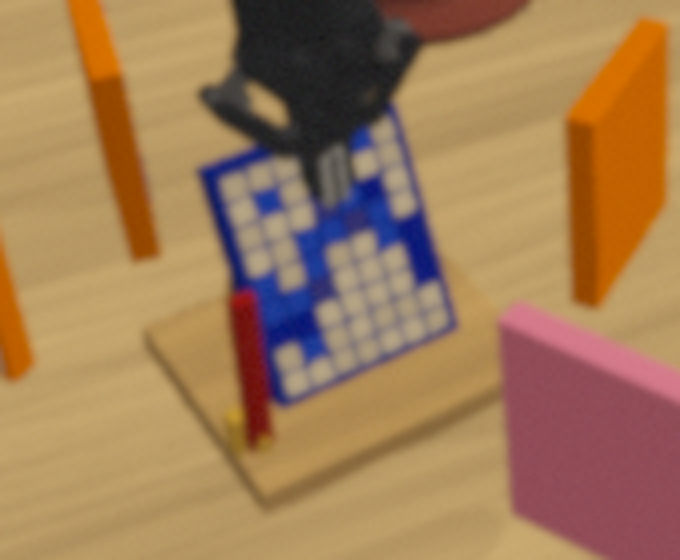

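The panel now leans back against the slats (foot edge at about (285,400) to (455,325) in the crop), and the tool reads no force. Next I retreat, lift and go to the outer side of the red arm.

```bash
python3 -m crank '[{"offset":[0.02,0,0],"twist":[0,0,0]},{"offset":[0.06,0,-0.02],"twist":[0,0,0]},{"offset":[0.06,0.02,-0.08],"twist":[0,0,0]},{"offset":[0.05,0.08,-0.08],"twist":[0,0,0]},{"offset":[0.045,0.137,-0.08],"twist":[0,0,0]},{"offset":[0.045,0.137,-0.02],"twist":[0,0,0]},{"offset":[0.045,0.137,-0.02],"twist":[0,0,0]},{"offset":[0.045,0.137,-0.02],"twist":[0,0,0]}]'
python3 - <<'E'
from h import *
import cv2
v=np.load('v.npy')
o=get_obs();c=np.cos(v[2]);s=np.sin(v[2]);d=o['tool_pos'][:2]-v[:2];print(o['t'],'local',c*d[0]+s*d[1],-s*d[0]+c*d[1],o['tool_pos'][2])
for L in [(.032,-.10,.12),(.032,-.02,.12),(.032,-.0,.05)]: print(L,tool(W(v[:3],L)[0]).round(3))
cv2.imwrite('pics/w3.png',get_image('wrist')[:,:,::-1])
E
```

```text
t: 5.08
tool_pos: [0.4889, -0.3314, 0.1664]
tool_rot: [3.133, 0.22, 0.001]
contact_force: [0.4, -0.3, 0.6]
opening: 0.0001
grip_force: 0.0
5.075 local 0.03241558434337044 -0.13608965499281156 0.16644982375406586
(0.032, -0.1, 0.12) [-0.    -0.036  0.046]
(0.032, -0.02, 0.12) [-0.    -0.116  0.046]
(0.032, -0.0, 0.05) [ 0.    -0.136  0.116]
```

View pics/w3.png

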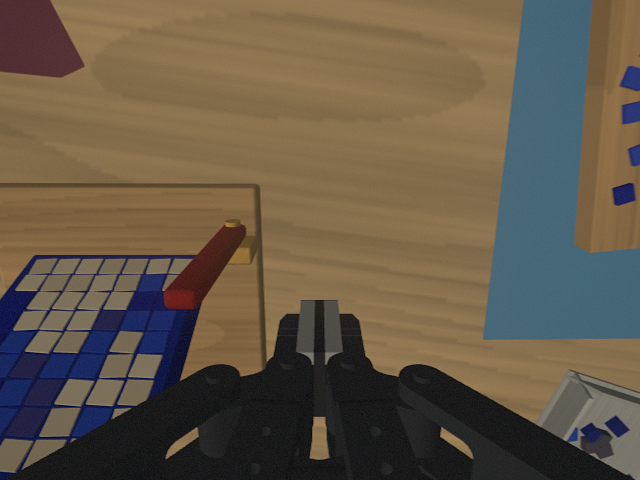

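```bash
python3 -m crank '[{"offset":[0,0,0.03],"twist":[0,0,0]},{"offset":[0,0,0.06],"twist":[0,0,0]},{"offset":[0,-0.02,0.06],"twist":[0,0,0]},{"offset":[0,-0.033,0.06],"twist":[0,0,0]},{"offset":[0,-0.043,0.06],"twist":[0,0,0]},{"offset":[0,-0.053,0.06],"twist":[0,0,0]},{"offset":[0,-0.063,0.062],"twist":[0,0,0]},{"offset":[0,-0.072,0.065],"twist":[0,0,0]},{"offset":[0,-0.081,0.07],"twist":[0,0,0]},{"offset":[0,-0.089,0.0755],"twist":[0,0,0]},{"offset":[0,-0.096,0.082],"twist":[0,0,0]},{"offset":[0,-0.1025,0.09],"twist":[0,0,0]},{"offset":[0,-0.108,0.098],"twist":[0,0,0]},{"offset":[0,-0.112,0.107],"twist":[0,0,0]},{"offset":[0,-0.112,0.107],"twist":[0,0,0]}]'
python3 - <<'E'
from h import *
import cv2
cv2.imwrite('pics/s4.png',cv2.resize(get_image('scene')[200:340,140:310,::-1],(680,560),interpolation=2))
E
```

```text
t: 7.0
tool_pos: [0.4719, -0.2199, 0.0569]
tool_rot: [-3.133, -0.22, 0.003]
contact_force: [-0.2, -0.2, 0.9]
opening: -0.0001
grip_force: 0.0
```

View pics/s4.png

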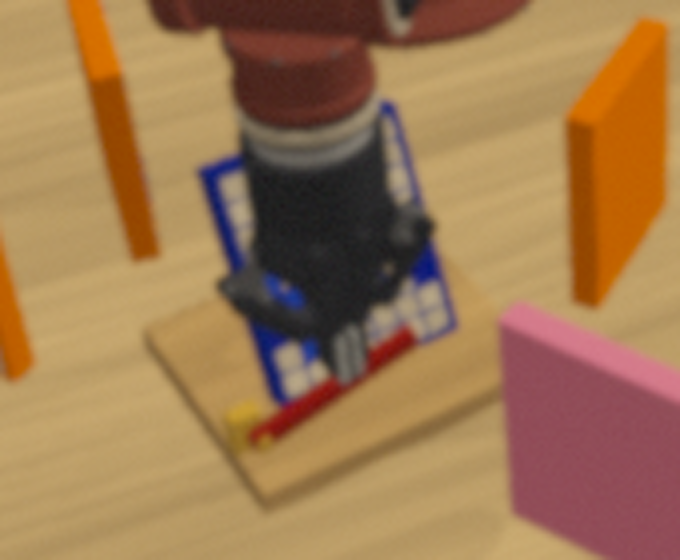

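The arm has turned to about 75° and the force is small. Now I press it down to its stop.

```bash
python3 -m crank '[{"offset":[0,-0.002,0.005],"twist":[0,0,0]},{"offset":[0,-0.004,0.010],"twist":[0,0,0]},{"offset":[0,-0.005,0.013],"twist":[0,0,0]},{"offset":[0,-0.005,0.015],"twist":[0,0,0]},{"offset":[0,-0.005,0.0165],"twist":[0,0,0]},{"offset":[0,-0.005,0.0165],"twist":[0,0,0]}]'
```

```text
t: 7.8
tool_pos: [0.472, -0.2157, 0.0416]
tool_rot: [-3.134, -0.219, 0.0]
contact_force: [-0.2, 0.4, 0.5]
opening: 0.0001
grip_force: 0.0
```

Still only the arm's friction is felt, so the stop isn't reached. I continue in 1 mm steps.

```bash
python3 -m crank '[{"offset":[0,0,0.001],"twist":[0,0,0]},{"offset":[0,0,0.002],"twist":[0,0,0]},{"offset":[0,0,0.002],"twist":[0,0,0]}]'
```

```text
t: 8.18
tool_pos: [0.4722, -0.2157, 0.04]
tool_rot: [-3.134, -0.219, -0.0]
contact_force: [-0.4, 0.6, 2.4]
opening: -0.0
grip_force: 1.1
```

```bash
python3 -m crank '[{"offset":[0,0,0.001],"twist":[0,0,0]},{"offset":[0,0,0.001],"twist":[0,0,0]}]'
```

```text
t: 8.43
tool_pos: [0.4722, -0.2157, 0.0399]
tool_rot: [-3.134, -0.219, 0.001]
contact_force: [-4.1, 3.4, 8.8]
opening: 0.0
grip_force: 4.0
```

The force rises to about 9 N at z = 0.040, so the stop is reached. I lift straight up and clear.

```bash
python3 -m crank '[{"offset":[0,0,-0.01],"twist":[0,0,0]},{"offset":[0.01,0,-0.05],"twist":[0,0,0]},{"offset":[0.02,0,-0.11],"twist":[0,0,0]},{"offset":[0.02,0.0,-0.17],"twist":[0,0,0]},{"offset":[0.02,0.06,-0.22],"twist":[0,0,0]},{"offset":[0.02,0.12,-0.22],"twist":[0,0,0]},{"offset":[0.02,0.18,-0.22],"twist":[0,0,0]},{"offset":[0.02,0.24,-0.22],"twist":[0,0,0]},{"offset":[0.02,0.24,-0.22],"twist":[0,0,0]},{"offset":[0.02,0.24,-0.22],"twist":[0,0,0]}]'
python3 - <<'E'
from h import *
import cv2
cv2.imwrite('pics/s5.png',get_image('scene')[:,:,::-1])
a=cv2.resize(get_image('scene')[200:340,140:310,::-1],(480,395),interpolation=2);b=cv2.resize(get_image('top')[222:306,350:430,::-1],(300,395),interpolation=2)
cv2.imwrite('pics/c5.png',np.hstack([a,b]))
E
```

```text
t: 9.68
tool_pos: [0.5251, -0.4506, 0.2584]
tool_rot: [-3.133, -0.218, 0.001]
contact_force: [-0.2, 0.8, 0.4]
opening: -0.0001
grip_force: 0.0
```

View pics/c5.png

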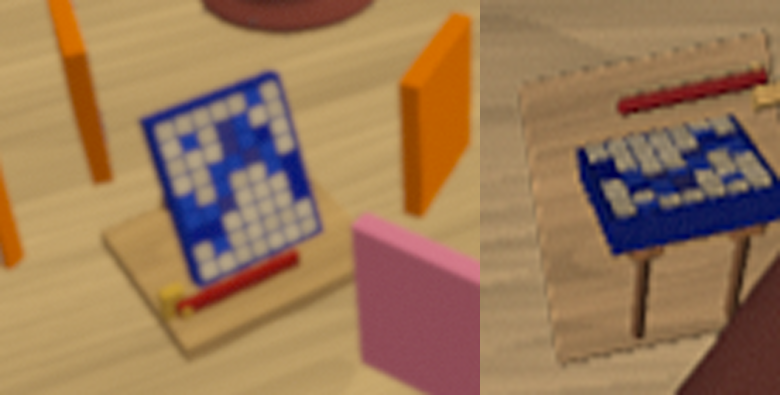

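View pics/s5.png

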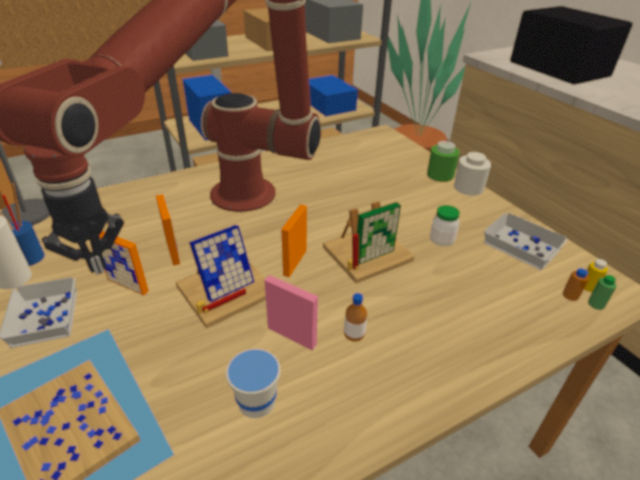

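The blue panel leans on its slats and the red arm lies level in front of its foot, at scene (225,300). The green panel at (377,233) is untouched with its arm up, the bystanders are in place, and the gripper is clear.

```bash
python3 -c "
from station import *
print(finish_job())"
```

```text
the job is handed in; nothing more can be done
None
```

The blue panel leans at rest on its slats with its red arm level across the foot; the green panel, bottle, jar and tub look undisturbed in the last picture, and the job was handed in at about 10 s (no verdict was returned).

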